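# Run a fingertip along a curved row of tube stoppers

### The job

Close the five tubes in the curved metal block: starting at the end with the dark steel pin, run a fingertip lightly along the row of white stoppers so that each in turn is pushed down onto its stop, staying down on the row or just above it until the last one is home, then move clear. Do not lean hard on the block, pick it up or shove it along the bench, and leave everything else where it lies.

Things in the scene. Friction and masses are not known exactly. Their poses are not given: they have to be found in the camera images.
- tube_block: Heavy loose grey-painted metal tube block (1.5 kg) on the bench, a curved bar 40 mm tall and 46 mm wide, following 152 degrees of a circle whose centre line has a radius of 90 mm. Five white stoppers stand in its flat top (40 mm above the bench) along that centre line. Origin: on the underside, under the middle stopper; x points away from the circle's centre (which lies at x = -90 mm), y along the row from the pin end to the plain end, z up.
- pin_top (a point): Top centre of the dark steel pin (14 mm across, 12 mm high, on the block's top) that marks the end of the block where the row starts, 40 mm from the axis of stopper 1
- stopper1_top (a point): Top centre of stopper 1, counted from the pin end. White domed stopper 34 mm across, its top a shallow cone sloping about 30 degrees; its outer rim is level with the block's top and its peak stands 9 mm above the block's top when fully up, 3 mm above it when fully down (the rim then lies sunk in a recess). Neighbours lie 40 mm apart (25.5 degrees of the circle). The point moves down with the stopper
- stopper1 (a joint): How far stopper 1 is pushed down: 0 fully up to 0.006 m on its firm stop; starts at 0 to 0.001. It slides stiffly straight down with about 2.5 N, has no spring and stays where it is left
- stopper2_top (a point): Top centre of stopper 2, counted from the pin end. White domed stopper 34 mm across, its top a shallow cone sloping about 30 degrees; its outer rim is level with the block's top and its peak stands 9 mm above the block's top when fully up, 3 mm above it when fully down (the rim then lies sunk in a recess). Neighbours lie 40 mm apart (25.5 degrees of the circle). The point moves down with the stopper
- stopper2 (a joint): How far stopper 2 is pushed down: 0 fully up to 0.006 m on its firm stop; starts at 0 to 0.001. It slides stiffly straight down with about 2.5 N, has no spring and stays where it is left
- stopper3_top (a point): Top centre of stopper 3, counted from the pin end. White domed stopper 34 mm across, its top a shallow cone sloping about 30 degrees; its outer rim is level with the block's top and its peak stands 9 mm above the block's top when fully up, 3 mm above it when fully down (the rim then lies sunk in a recess). Neighbours lie 40 mm apart (25.5 degrees of the circle). The point moves down with the stopper
- stopper3 (a joint): How far stopper 3 is pushed down: 0 fully up to 0.006 m on its firm stop; starts at 0 to 0.001. It slides stiffly straight down with about 2.5 N, has no spring and stays where it is left
- stopper4_top (a point): Top centre of stopper 4, counted from the pin end. White domed stopper 34 mm across, its top a shallow cone sloping about 30 degrees; its outer rim is level with the block's top and its peak stands 9 mm above the block's top when fully up, 3 mm above it when fully down (the rim then lies sunk in a recess). Neighbours lie 40 mm apart (25.5 degrees of the circle). The point moves down with the stopper
- stopper4 (a joint): How far stopper 4 is pushed down: 0 fully up to 0.006 m on its firm stop; starts at 0 to 0.001. It slides stiffly straight down with about 2.5 N, has no spring and stays where it is left
- stopper5_top (a point): Top centre of stopper 5, counted from the pin end. White domed stopper 34 mm across, its top a shallow cone sloping about 30 degrees; its outer rim is level with the block's top and its peak stands 9 mm above the block's top when fully up, 3 mm above it when fully down (the rim then lies sunk in a recess). Neighbours lie 40 mm apart (25.5 degrees of the circle). The point moves down with the stopper
- stopper5 (a joint): How far stopper 5 is pushed down: 0 fully up to 0.006 m on its firm stop; starts at 0 to 0.001. It slides stiffly straight down with about 2.5 N, has no spring and stays where it is left
- loose_cap: Bystander: ring-shaped screw cap, 43 mm across, 17 mm tall, lying in the hollow of the block's curve; origin under its centre
- microtube: Bystander: small white tube 42 mm long, 13 mm tall, lying on the open side of the curve; origin under its centre
- forceps: Bystander: steel forceps 135 mm long, 10 mm tall, lying outside the curve; origin under its centre
- petri_dish: Bystander: round lidded dish 90 mm across, 14 mm tall; origin under its centre
- well_plate: Bystander: flat plate with many wells, 86 x 128 x 14 mm; origin under its centre
- beaker: Bystander: clear beaker 54 mm across, 70 mm tall; origin under its centre

How it is judged:
By the outcome, as a careful person would: the job done as asked, in the order asked, and still so for the second after the job is handed in, with the robot touching nothing.
It also fails if it takes over 40 s, if anything falls off the work surface, if the arm or the gripper's body presses on something with over 40 N, if the wrist force passes 120 N, or if a joint passes its speed limit or range.

### The arm

A 6-joint arm with a two-finger parallel gripper is mounted at the origin on a cart in front of the work surface, level with it; the furniture and walls round the work are solid. World frame = base frame: x ahead of the robot, y to its left, z up, the work surface at z = 0. Lengths are in mm, angles in rad, forces in N, time in s.
With the tool pointing down it reaches from about 275 to 875 mm from the base axis. Payload 12.5 kg.
Tool frame: the origin (TCP) lies midway between the tips of the shut fingers; the grasp point (between the pads) lies 19 mm behind it; z points along the fingers, y is the direction in which the jaws open and shut (so a half turn about z gives the same grasp; the last joint's range is limited). The gripper opens to 85 mm and grips with 20 to 120 N. Pads are 22 mm wide; open, the fingers measure 114 mm over their backs; the gripper's body (76 mm by 85 mm) begins 54 mm behind the grasp point. The pads swing forward as they close: fully open they stand 13 mm farther back than shut.
Start: joints at [-1.386, 0.351, 1.652, -0, 1.139, -0.085], TCP at [146.616, -530.083, 231.29] pointing down, gripper open.
Joint ranges: [-2.75, 2.75], [-0.79, 2.1], [0.01, 2.65], [-1.57, 4.71], [0.07, 3.14], [-2.87, 2.87]. Speed limits (rad/s): [2.22, 2.22, 2.79, 3.14, 3.14, 3.14].

### API

Orientations are given as a 3x3 rotation matrix whose columns are the frame's x, y, z axes.
In Python, from workcell import sensors, optics, hand_in gives the robot as it stands.
- The arm moves only by the shell command python3 -m handwheel 'ROWS'. ROWS is JSON, a list of rows, each a list of 7 numbers: the opening, from 0 (shut) to 1 (fully open), then the shift along the tool's x, y, z in m, then the turn, a rotation vector about the tool's x, y, z in degrees. In form: [[claw, x, y, z, rx, ry, rz], ...]. A call has 1 to 5 rows; each row is the pose to reach, as a shift and turn from the pose commanded when the call began, along the tool's axes at that moment; what a row does not reach only later rows make up. A row lasts 1/12 s, in which the tool goes at most 41.7 mm and 7.16 degrees, less where a joint would pass 70% of its speed; a pose out of reach is approached as far as the arm can. A call with a gripper value outside its range is refused whole. The fingers move at their own pace and stop on an object; the grip force is fixed at half the most. Time passes only in rows, so rows that repeat a pose let the fingers close. It gives the time, the measured TCP pose, the force and the opening at its end, in the units of the state.
- sensors.read_state(): the state, without advancing time (a new reading comes with each control period).
- optics.read_camera(name): name is "side" or "top" or "wrist"; returns a dict with "img" (480x640x3 uint8, red, green, blue), "fovy" (degrees; the focal length in pixels is half the picture's height over the tangent of half this angle, whatever the lens; pixels are square), "cx", "cy" (the principal point, pixels), "pose" (4x4, takes a point from camera to world coordinates); the wrist camera has in their place "mount" (4x4, takes a point from camera to tool coordinates, whose origin is the TCP and whose axes are the flange's). Camera axes: x right, y up, looking along -z (the intrinsics and any distortion apply to the point x, -y, -z); pixel columns grow to the right and rows downward; lengths in mm; the calibration is good to about 2 mm. A picture is of the moment at which its call begins: read the wrist's pose just before it. There is no depth.
- hand_in(): hands the job in, once; it reports no verdict.
The state is a dict: "time": time; "joint_pos": joint angles; "joint_velocities": joint speeds; "tau": joint torques, N m; "tcp_pos": TCP position; "eef_rot": TCP orientation; "force": force on the tool from outside, world axes, zero at the start; "torque": the same for the moment, N m; "grip_width": finger opening in mm.
Only numpy, scipy, OpenCV 4.12 (cv2) and the standard library are available. Lean on these libraries where they do the work, as an engineer would, in place of code of your own. Each camera call takes 0.05 s, during which the arm holds its last target.

## Working session

There is one attempt and no reset: what is moved stays moved. The work goes in short steps, Python scripts to look and compute and a shell command to move; the robot and the scene stay as the last step left them, time stands still between calls to the robot, and variables do not carry over. Pictures are saved under pics/ and viewed, and the job is handed in when it is done.

```bash
mkdir -p pics; python3 - <<'E'
from workcell import sensors, optics
import cv2,numpy as np
s=sensors.read_state();print(s)
for n in ["top","side","wrist"]:
    c=optics.read_camera(n);cv2.imwrite(f"pics/{n}0.png",c["img"][:,:,::-1])
    print(n,{k:v for k,v in c.items() if k!="img"})
E
```

```text
{'time': 0.0, 'joint_pos': array([-1.38561004e+00,  3.51229116e-01,  1.65243909e+00, -1.17159016e-05,
        1.13905230e+00, -8.45835532e-02]), 'joint_velocities': array([-0.00011928,  0.00119526,  0.00118079, -0.00051916, -0.00190858,
        0.0001684 ]), 'tau': array([ 2.66941177e-03, -5.06096256e+01, -2.91410100e+01,  4.85367582e-05,
        4.44427016e-03, -1.58922347e-05]), 'tcp_pos': array([ 146.55079305, -529.77827574,  230.75660547]), 'eef_rot': array([[ 9.63830963e-01,  2.66514215e-01, -2.18131141e-04],
       [ 2.66514291e-01, -9.63830332e-01,  1.10661549e-03],
       [ 8.46873487e-05, -1.12472534e-03, -9.99999364e-01]]), 'force': array([1.0749929 , 0.00862562, 0.13310589]), 'torque': array([0.0237583 , 0.04698432, 0.04306307]), 'grip_width': 85.3779961855769}
top {'fovy': 53.13808200812569, 'cx': 324.3161150160816, 'cy': 232.19018573604941, 'pose': array([[ 2.23299181e-02,  9.81774082e-01, -1.88735335e-01,
         3.54249321e+02],
       [-9.99735606e-01,  2.29639335e-02,  1.17296830e-03,
        -3.87544521e+01],
       [ 5.48569555e-03,  1.88659242e-01,  9.82027290e-0
[... 284 characters left out ...]
e+02],
       [-9.01063106e-01, -3.88507396e-01,  1.92736302e-01,
         1.94523791e+02],
       [-8.21679321e-03,  4.59625909e-01,  8.88074607e-01,
         9.85841511e+02],
       [ 0.00000000e+00,  0.00000000e+00,  0.00000000e+00,
         1.00000000e+00]])}
wrist {'fovy': 69.51775947563715, 'cx': 322.72118789572704, 'cy': 237.37380613069962, 'mount': array([[ 3.84982495e-04,  9.44482692e-01,  3.28560947e-01,
         8.45843168e+01],
       [ 9.99999589e-01, -9.39697990e-05, -9.01596767e-04,
         6.02324388e-01],
       [-8.20667735e-04,  3.28561159e-01, -9.44482340e-01,
        -1.43224199e+02],
       [ 0.00000000e+00,  0.00000000e+00,  0.00000000e+00,
         1.00000000e+00]])}
```

View pics/top0.png

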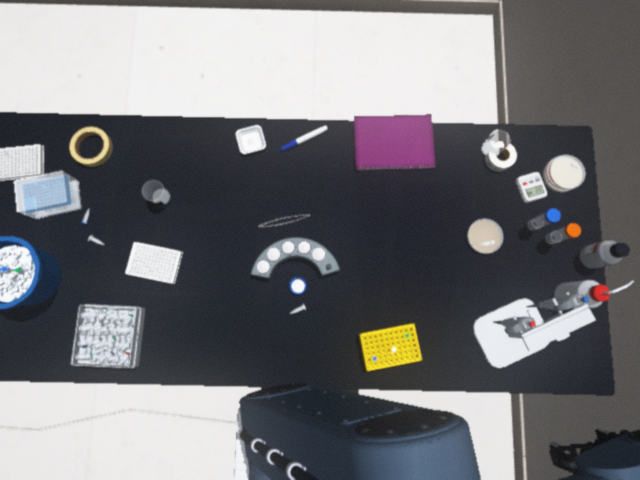

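View pics/side0.png

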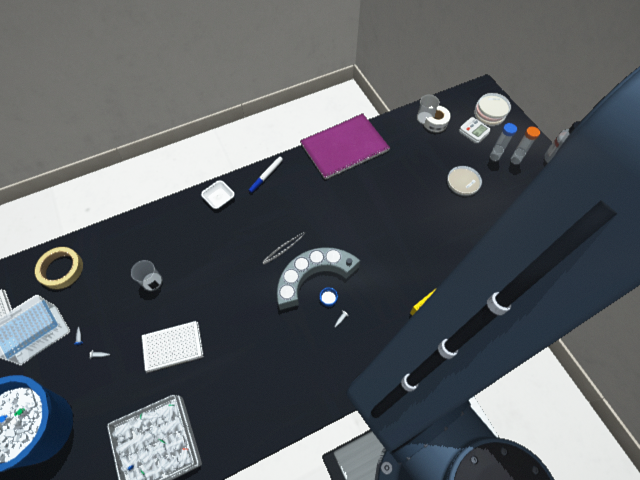

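View pics/wrist0.png

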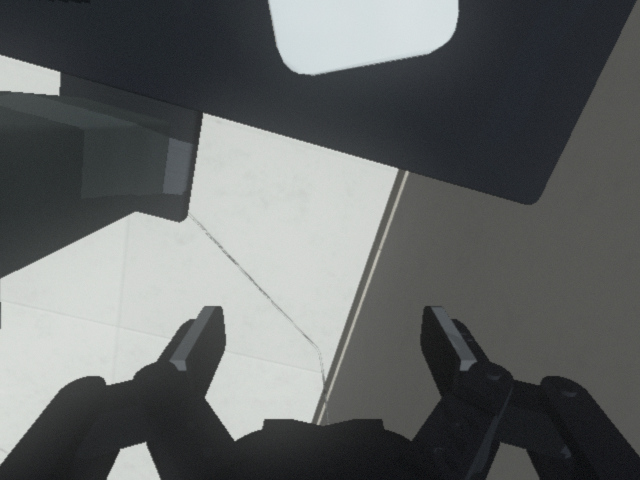

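Top view: the block arcs at about (295,258). The pin is at the right end (328,266), the stoppers run right to left from (319,254) to (263,267), and the cap is at (298,286). The side view agrees, with the pin at (349,261). Next I'll measure by colour masks.

```bash
cat > h.py <<'E'
import numpy as np,cv2
from workcell import sensors,optics
def ray(c,uv,T=None):
    T=c["pose"] if T is None else T
    f=240/np.tan(np.radians(c["fovy"]/2))
    d=np.array([(uv[0]-c["cx"])/f,-(uv[1]-c["cy"])/f,-1.])
    return T[:3,3],T[:3,:3]@d
def onz(c,uv,z,T=None):
    o,d=ray(c,uv,T);return o+d*(z-o[2])/d[2]
def blobs(img,roi,thr,amin,amax):
    x0,y0,x1,y1=roi
    m=(img[y0:y1,x0:x1].min(2)>thr).astype(np.uint8)
    n,l,st,ce=cv2.connectedComponentsWithStats(m)
    return [(ce[i]+[x0,y0],st[i]) for i in range(1,n) if amin<=st[i,4]<=amax]
E
python3 - <<'E'
from h import *
for n,roi in (("top",(245,230,345,280)),("side",(270,240,365,315))):
    c=optics.read_camera(n);im=c["img"]
    x0,y0,x1,y1=roi
    cv2.imwrite(f"pics/{n}c.png",cv2.resize(im[y0:y1,x0:x1,::-1],None,fx=7,fy=7,interpolation=cv2.INTER_CUBIC))
    for ce,st in blobs(im,roi,185,40,400): print(n,ce.round(1),st[2:],onz(c,ce,44).round(1))
E
```

```text
top [287.7 246.7] [ 12  12 115] [541.2  49.6  44. ]
top [303.7 246.8] [ 12  12 114] [542.  10.  44.]
top [273.1 253.5] [ 13  14 135] [523.2  85.   44. ]
top [318.  253.7] [ 13  13 138] [525.3 -25.8  44. ]
top [262.7 266.1] [ 13  13 129] [491.5 109.1  44. ]
side [316.2 256.3] [ 13  11 111] [539.    9.6  44. ]
side [332.9 255.8] [ 13  12 129] [523.  -26.5  44. ]
side [301.2 263.4] [ 13  12 114] [537.6  49.5  44. ]
side [290.5 275.7] [ 14  12 135] [520.2  84.9  44. ]
side [286.6 291.4] [ 14  12 132] [488.5 109.   44. ]
side [328.  297.2] [ 13  11 123] [434.8  30.1  44. ]
```

Both views give about 40 mm spacing and agree within 3 mm. I'll shut the gripper and move over for a closer wrist view.

```bash
python3 -m handwheel '[[0,0.027,-0.029,0,0,0,0],[0,0.054,-0.058,0,0,0,0],[0,0.081,-0.088,0,0,0,0],[0,0.108,-0.117,0,0,0,0],[0,0.136,-0.147,0,0,0,0]]'
python3 -m handwheel '[[0,0.027,-0.029,0,0,0,0],[0,0.054,-0.058,0,0,0,0],[0,0.081,-0.088,0,0,0,0],[0,0.108,-0.117,0,0,0,0],[0,0.136,-0.147,0,0,0,0]]'
python3 -m handwheel '[[0,0.027,-0.029,0,0,0,0],[0,0.054,-0.058,0,0,0,0],[0,0.081,-0.088,0,0,0,0],[0,0.108,-0.117,0,0,0,0],[0,0.136,-0.147,0,0,0,0]]'
python3 -m handwheel '[[0,0,0,0,0,0,0],[0,0,0,0,0,0,0],[0,0,0,0,0,0,0],[0,0,0,0,0,0,0]]'
python3 - <<'E'
from h import *
s=sensors.read_state()
c=optics.read_camera("wrist");cv2.imwrite("pics/w1.png",c["img"][:,:,::-1])
T=np.eye(4);T[:3,:3]=s["eef_rot"];T[:3,3]=s["tcp_pos"];T=T@c["mount"]
print(s["tcp_pos"],s["force"],abs(s["joint_velocities"]).max(),s["grip_width"])
for ce,st in blobs(c["img"],(0,0,640,480),185,500,8000): print(ce.round(1),st[2:],onz(c,ce,44,T).round(1))
E
```

```text
time: 0.67
tcp_pos: [238.8, -350.5, 231.2]
eef_rot: [[0.964, 0.266, 0.0], [0.266, -0.964, -0.0], [0.0, 0.0, -1.0]]
force: [1.5, -0.4, 0.3]
grip_width: 25.9
time: 1.08
tcp_pos: [330.7, -172.5, 231.5]
eef_rot: [[0.964, 0.266, 0.001], [0.266, -0.964, -0.0], [0.0, 0.001, -1.0]]
force: [1.4, -1.5, 0.5]
grip_width: 0.4
time: 1.5
tcp_pos: [422.7, 5.8, 231.5]
eef_rot: [[0.964, 0.267, 0.001], [0.267, -0.964, -0.0], [0.0, 0.0, -1.0]]
force: [0.9, -1.6, 0.0]
grip_width: 0.2
time: 1.83
tcp_pos: [421.9, 2.8, 231.2]
eef_rot: [[0.964, 0.265, -0.0], [0.265, -0.964, -0.0], [-0.0, 0.0, -1.0]]
force: [-0.1, 0.1, 1.0]
grip_width: -0.1
[421.90025095   2.77636319 231.23305446] [-0.12213383  0.09076171  1.00478081] 0.011809840213635172 -0.07561179330948054
[307.4  66.1] [  34   39 1023] [540.1  48.1  44. ]
[263.3  76.2] [  36   40 1118] [522.3  83.2  44. ]
[351.4  78.1] [ 34  37 996] [541.2   8.8  44. ]
[229.4 105.4] [ 34  37 984] [491.  107.3  44. ]
[384.7 108.7] [  36   38 1056] [525.2 -27.3  44. ]
[310.7 171. ] [ 30  31 711] [454.   22.5  44. ]
[633.1 374.8] [ 16  73 856] [ 324.8 -403.3   44. ]
```

View pics/w1.png

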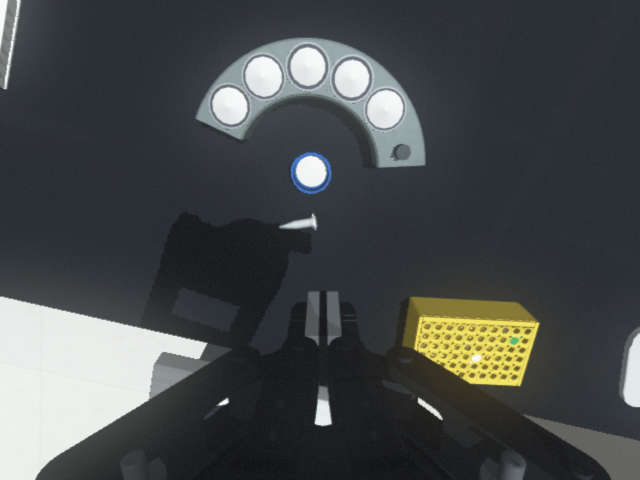

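The wrist view shows all five stoppers and the pin (402,151), and agrees with the other views within about 2 mm. Next is to go over stopper 1 at about z = 75.

```bash
python3 -m handwheel '[[0,0.023,0.014,0.025,0,0,0],[0,0.046,0.028,0.05,0,0,0],[0,0.069,0.042,0.075,0,0,0],[0,0.0915,0.0556,0.1,0,0,0],[0,0.0915,0.0556,0.13,0,0,0]]'
python3 -m handwheel '[[0,0,0,0.025,0,0,0],[0,0,0,0.025,0,0,0],[0,0,0,0.025,0,0,0],[0,0,0,0.025,0,0,0]]'
python3 - <<'E'
from h import *
s=sensors.read_state()
c=optics.read_camera("wrist");cv2.imwrite("pics/w2.png",c["img"][:,:,::-1])
d=optics.read_camera("side");cv2.imwrite("pics/s2.png",cv2.resize(d["img"][200:340,230:400,::-1],None,fx=4,fy=4))
print(s["tcp_pos"],s["force"])
T=np.eye(4);T[:3,:3]=s["eef_rot"];T[:3,3]=s["tcp_pos"];T=T@c["mount"]
for ce,st in blobs(c["img"],(0,0,640,480),185,500,12000): print(ce.round(1),st[2:],onz(c,ce,44,T).round(1))
E
```

```text
time: 2.3
tcp_pos: [529.3, -28.2, 101.0]
eef_rot: [[0.965, 0.264, 0.005], [0.264, -0.965, -0.001], [0.004, 0.002, -1.0]]
force: [0.5, 0.3, -0.1]
grip_width: -0.2
time: 2.63
tcp_pos: [525.9, -26.2, 77.8]
eef_rot: [[0.964, 0.266, 0.002], [0.266, -0.964, -0.0], [0.002, 0.001, -1.0]]
force: [-0.0, 0.1, 0.1]
grip_width: -0.3
[525.88217603 -26.22207796  77.84105974] [-0.0168491   0.13388897  0.0885503 ]
[191.8 226.1] [  347   137 10303] [535.8  48.4  44. ]
[194.7 216.3] [  58   56 2517] [541.7  47.8  44. ]
[125. 230.] [  62   57 2678] [524.1  82.7  44. ]
[267.3 233.1] [  57   53 2372] [542.7   8.6  44. ]
[ 77.  270.3] [  57   52 2263] [493.  106.6  44. ]
[323.4 271.8] [  57   47 2052] [528.7 -26.7  44. ]
[377.1 328.7] [ 25  61 760] [501.3 -67.5  44. ]
[227.9 332.8] [ 42  29 924] [474.9  17.8  44. ]
```

View pics/w2.png

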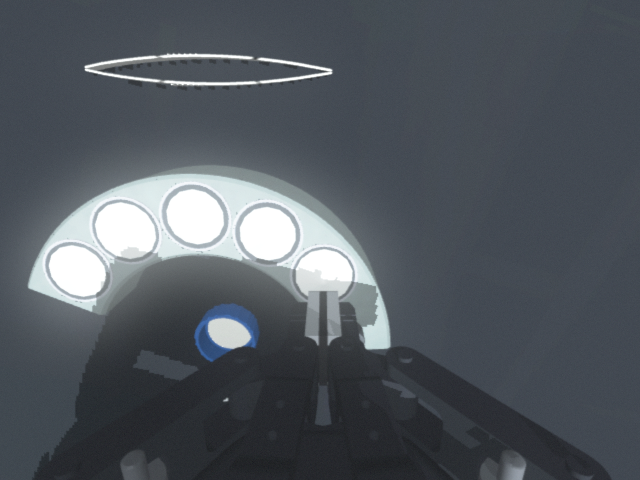

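View pics/s2.png

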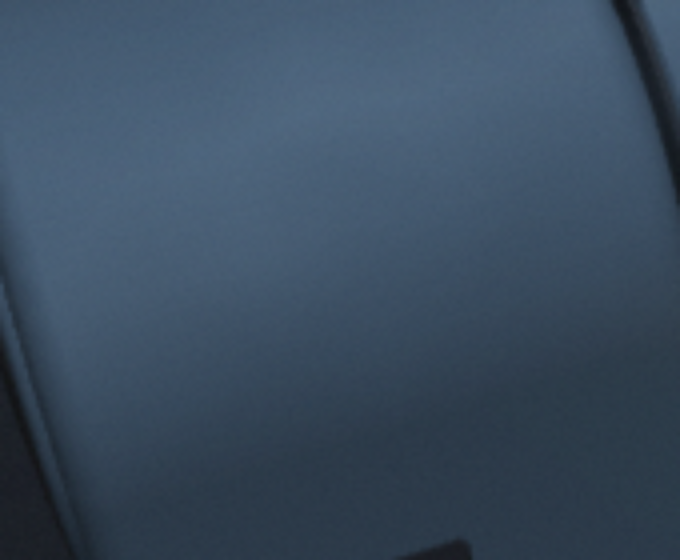

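The fingertip is above stopper 1 and the estimates are consistent. Next is a guarded descent.

```bash
python3 -m handwheel '[[0,0,0,0.008,0,0,0],[0,0,0,0.016,0,0,0],[0,0,0,0.02,0,0,0],[0,0,0,0.024,0,0,0],[0,0,0,0.024,0,0,0]]'
python3 -m handwheel '[[0,0,0,0.001,0,0,0],[0,0,0,0.002,0,0,0]]'
python3 -m handwheel '[[0,0,0,0.001,0,0,0],[0,0,0,0.002,0,0,0]]'
```

```text
time: 3.15
tcp_pos: [524.8, -25.4, 51.3]
eef_rot: [[0.964, 0.267, -0.001], [0.267, -0.964, 0.0], [-0.001, -0.001, -1.0]]
force: [0.7, -0.2, 0.2]
grip_width: -0.1
time: 3.32
tcp_pos: [525.5, -25.5, 50.3]
eef_rot: [[0.964, 0.267, 0.0], [0.267, -0.964, -0.0], [0.0, 0.0, -1.0]]
force: [0.1, 0.7, -0.6]
grip_width: -0.0
time: 3.48
tcp_pos: [525.5, -25.5, 48.4]
eef_rot: [[0.964, 0.267, 0.0], [0.267, -0.964, -0.0], [0.0, 0.0, -1.0]]
force: [-1.4, 0.4, 1.8]
grip_width: -0.4
```

```bash
python3 -m handwheel '[[0,0,0,0.001,0,0,0],[0,0,0,0.002,0,0,0]]'
python3 -m handwheel '[[0,0,0,0.001,0,0,0],[0,0,0,0.001,0,0,0]]'
python3 -m handwheel '[[0,0,0,0.001,0,0,0],[0,0,0,0.001,0,0,0]]'
```

```text
time: 3.65
tcp_pos: [525.5, -25.5, 46.4]
eef_rot: [[0.964, 0.267, 0.0], [0.267, -0.964, -0.0], [0.0, 0.0, -1.0]]
force: [0.3, 1.0, 1.8]
grip_width: -0.2
time: 3.82
tcp_pos: [525.4, -25.5, 45.2]
eef_rot: [[0.964, 0.267, 0.0], [0.267, -0.964, -0.0], [0.0, 0.0, -1.0]]
force: [0.4, 0.4, 1.9]
grip_width: -0.0
time: 3.98
tcp_pos: [525.4, -25.5, 44.2]
eef_rot: [[0.964, 0.267, 0.0], [0.267, -0.964, -0.0], [0.0, 0.0, -1.0]]
force: [0.5, 0.4, 2.1]
grip_width: -0.2
```

```bash
python3 -m handwheel '[[0,0,0,0.0005,0,0,0],[0,0,0,0.0005,0,0,0]]'
python3 -m handwheel '[[0,0,0,0.0005,0,0,0],[0,0,0,0.0005,0,0,0]]'

```

```text
time: 4.15
tcp_pos: [525.4, -25.5, 43.8]
eef_rot: [[0.964, 0.266, 0.0], [0.266, -0.964, -0.0], [0.0, 0.0, -1.0]]
force: [0.1, -0.8, 1.4]
grip_width: 0.1
time: 4.32
tcp_pos: [525.4, -25.5, 43.3]
eef_rot: [[0.964, 0.267, 0.0], [0.267, -0.964, -0.0], [0.0, 0.0, -1.0]]
force: [-0.2, 0.2, 2.2]
grip_width: 0.0
```

```bash
python3 -m handwheel '[[0,0,0,0.0005,0,0,0],[0,0,0,0.0005,0,0,0]]'

```

```text
time: 4.48
tcp_pos: [525.4, -25.5, 42.8]
eef_rot: [[0.964, 0.267, 0.0], [0.267, -0.964, 0.0], [0.0, 0.0, -1.0]]
force: [0.3, 0.6, 3.2]
grip_width: 0.1
```

```bash
python3 -m handwheel '[[0,0,0,0.0005,0,0,0],[0,0,0,0.0005,0,0,0]]'

```

```text
time: 4.65
tcp_pos: [525.5, -25.5, 42.6]
eef_rot: [[0.964, 0.267, 0.0], [0.267, -0.964, -0.0], [0.0, 0.0, -1.0]]
force: [-1.1, 0.5, 7.9]
grip_width: -0.2
```

Stopper 1 is firmly on its stop (z = 42.6, 8 N). I'll ease off and run along to stopper 2, skimming just above the row so the side load stays small.

```bash
python3 -m handwheel '[[0,0.003,-0.0035,-0.001,0,0,0],[0,0.0075,-0.009,-0.0025,0,0,0],[0,0.0125,-0.0147,-0.004,0,0,0],[0,0.0175,-0.021,-0.0052,0,0,0],[0,0.0225,-0.0267,-0.0052,0,0,0]]'
python3 -m handwheel '[[0,0.0022,-0.0026,0,0,0,0],[0,0.0022,-0.0026,0.001,0,0,0],[0,0.0022,-0.0026,0.002,0,0,0]]'
python3 -m handwheel '[[0,0,0,0.001,0,0,0],[0,0,0,0.002,0,0,0]]'
```

```text
time: 5.07
tcp_pos: [540.3, 7.1, 47.8]
eef_rot: [[0.964, 0.267, 0.0], [0.267, -0.964, -0.0], [0.0, 0.0, -1.0]]
force: [-0.2, -0.7, 2.4]
grip_width: 0.1
time: 5.32
tcp_pos: [541.6, 9.7, 45.5]
eef_rot: [[0.964, 0.267, 0.001], [0.267, -0.964, 0.0], [0.001, -0.0, -1.0]]
force: [0.7, 1.9, 2.6]
grip_width: -0.3
time: 5.48
tcp_pos: [541.4, 9.2, 43.4]
eef_rot: [[0.964, 0.266, 0.0], [0.266, -0.964, 0.0], [0.0, -0.0, -1.0]]
force: [0.4, 1.9, 2.8]
grip_width: 0.3
```

```bash
python3 -m handwheel '[[0,0,0,0.0005,0,0,0],[0,0,0,0.0007,0,0,0],[0,0,0,0.0007,0,0,0]]'
python3 -m handwheel '[[0,0,0,0.0004,0,0,0],[0,0,0,0.0004,0,0,0]]'
```

```text
time: 5.73
tcp_pos: [541.3, 9.2, 42.8]
eef_rot: [[0.964, 0.266, 0.0], [0.266, -0.964, -0.0], [0.0, 0.0, -1.0]]
force: [0.8, 1.6, 2.6]
grip_width: -0.1
time: 5.9
tcp_pos: [541.4, 9.2, 42.7]
eef_rot: [[0.964, 0.266, 0.0], [0.266, -0.964, -0.0], [0.0, 0.0, -1.0]]
force: [-0.7, 1.4, 6.6]
grip_width: -0.1
```

Stopper 2 is on its stop (6.6 N). On to stopper 3.

```bash
python3 -m handwheel '[[0,0.0012,-0.0045,-0.001,0,0,0],[0,0.003,-0.0115,-0.0025,0,0,0],[0,0.005,-0.0195,-0.004,0,0,0],[0,0.007,-0.0275,-0.0052,0,0,0],[0,0.0087,-0.035,-0.0052,0,0,0]]'
python3 -m handwheel '[[0,0.0008,-0.0032,0,0,0,0],[0,0.0008,-0.0032,0.001,0,0,0],[0,0.0008,-0.0032,0.002,0,0,0]]'
python3 -m handwheel '[[0,0,0,0.001,0,0,0],[0,0,0,0.002,0,0,0]]'
python3 -m handwheel '[[0,0,0,0.0005,0,0,0],[0,0,0,0.0007,0,0,0],[0,0,0,0.0007,0,0,0]]'
python3 -m handwheel '[[0,0,0,0.0004,0,0,0],[0,0,0,0.0004,0,0,0]]'
```

```text
time: 6.32
tcp_pos: [540.4, 46.4, 47.8]
eef_rot: [[0.964, 0.267, 0.0], [0.267, -0.964, -0.0], [0.0, 0.0, -1.0]]
force: [1.0, -1.1, 1.6]
grip_width: -0.2
time: 6.57
tcp_pos: [540.3, 49.2, 45.6]
eef_rot: [[0.964, 0.267, 0.0], [0.267, -0.964, 0.0], [0.0, -0.0, -1.0]]
force: [-0.2, 1.4, 3.5]
grip_width: -0.3
time: 6.73
tcp_pos: [540.3, 48.6, 43.5]
eef_rot: [[0.964, 0.266, 0.0], [0.266, -0.964, 0.0], [0.0, -0.0, -1.0]]
force: [0.4, 1.9, 2.4]
grip_width: 0.2
time: 6.98
tcp_pos: [540.3, 48.6, 42.9]
eef_rot: [[0.964, 0.266, 0.0], [0.266, -0.964, 0.0], [0.0, -0.0, -1.0]]
force: [-0.1, 2.1, 2.4]
grip_width: -0.0
time: 7.15
tcp_pos: [540.4, 48.5, 42.7]
eef_rot: [[0.964, 0.266, 0.0], [0.266, -0.964, -0.0], [0.0, 0.0, -1.0]]
force: [-1.1, 1.2, 5.0]
grip_width: -0.5
```

```bash
python3 -m handwheel '[[0,0,0,0.0003,0,0,0],[0,0,0,0.0003,0,0,0]]'
```

```text
time: 7.32
tcp_pos: [540.4, 48.6, 42.6]
eef_rot: [[0.964, 0.266, 0.0], [0.266, -0.964, -0.0], [0.0, 0.0, -1.0]]
force: [-1.3, 1.0, 8.3]
grip_width: -0.6
```

Stopper 3 is home. On to stopper 4.

```bash
python3 -m handwheel '[[0,-0.0009,-0.0045,-0.0013,0,0,0],[0,-0.0023,-0.0115,-0.0028,0,0,0],[0,-0.004,-0.0195,-0.0043,0,0,0],[0,-0.0055,-0.0275,-0.0055,0,0,0],[0,-0.007,-0.0353,-0.0055,0,0,0]]'
python3 -m handwheel '[[0,-0.0006,-0.0033,0,0,0,0],[0,-0.0006,-0.0033,0.001,0,0,0],[0,-0.0006,-0.0033,0.002,0,0,0]]'
python3 -m handwheel '[[0,0,0,0.001,0,0,0],[0,0,0,0.002,0,0,0]]'
python3 -m handwheel '[[0,0,0,0.0005,0,0,0],[0,0,0,0.0008,0,0,0],[0,0,0,0.0008,0,0,0]]'
python3 -m handwheel '[[0,0,0,0.0005,0,0,0],[0,0,0,0.0005,0,0,0]]'
```

```text
time: 7.73
tcp_pos: [523.8, 81.6, 48.0]
eef_rot: [[0.964, 0.267, 0.0], [0.267, -0.964, -0.0], [0.0, 0.0, -1.0]]
force: [0.3, -1.8, 1.9]
grip_width: -0.0
time: 7.98
tcp_pos: [522.6, 84.2, 45.7]
eef_rot: [[0.964, 0.267, -0.0], [0.267, -0.964, 0.0], [0.0, -0.0, -1.0]]
force: [0.1, 1.2, 2.0]
grip_width: 0.1
time: 8.15
tcp_pos: [522.7, 83.8, 43.5]
eef_rot: [[0.964, 0.266, -0.0], [0.266, -0.964, 0.0], [-0.0, -0.0, -1.0]]
force: [-0.2, 1.6, 2.7]
grip_width: -0.3
time: 8.4
tcp_pos: [522.7, 83.8, 42.9]
eef_rot: [[0.964, 0.266, -0.0], [0.266, -0.964, 0.0], [-0.0, -0.0, -1.0]]
force: [-0.8, 1.7, 2.3]
grip_width: -0.1
time: 8.57
tcp_pos: [522.8, 83.8, 42.7]
eef_rot: [[0.964, 0.266, 0.0], [0.266, -0.964, -0.0], [0.0, 0.0, -1.0]]
force: [-1.6, 0.6, 7.2]
grip_width: -0.4
```

Stopper 4 is home. On to stopper 5.

```bash
python3 -m handwheel '[[0,-0.003,-0.0037,-0.0012,0,0,0],[0,-0.0072,-0.0095,-0.0027,0,0,0],[0,-0.0122,-0.016,-0.0042,0,0,0],[0,-0.0172,-0.0225,-0.0054,0,0,0],[0,-0.022,-0.0288,-0.0054,0,0,0]]'
python3 -m handwheel '[[0,-0.002,-0.0027,0,0,0,0],[0,-0.002,-0.0027,0.001,0,0,0],[0,-0.002,-0.0027,0.002,0,0,0]]'
python3 -m handwheel '[[0,0,0,0.001,0,0,0],[0,0,0,0.002,0,0,0]]'
python3 -m handwheel '[[0,0,0,0.0005,0,0,0],[0,0,0,0.0008,0,0,0],[0,0,0,0.0008,0,0,0]]'
python3 -m handwheel '[[0,0,0,0.0005,0,0,0],[0,0,0,0.0005,0,0,0]]'
```

```text
time: 8.98
tcp_pos: [493.3, 106.3, 48.1]
eef_rot: [[0.964, 0.267, 0.001], [0.267, -0.964, -0.0], [0.001, 0.0, -1.0]]
force: [1.9, -0.7, 2.4]
grip_width: 0.0
time: 9.23
tcp_pos: [490.9, 108.1, 45.8]
eef_rot: [[0.964, 0.267, -0.0], [0.267, -0.964, 0.0], [-0.0, -0.0, -1.0]]
force: [-1.3, 1.9, 2.3]
grip_width: 0.3
time: 9.4
tcp_pos: [491.1, 107.8, 43.6]
eef_rot: [[0.964, 0.266, -0.0], [0.266, -0.964, 0.0], [-0.0, -0.0, -1.0]]
force: [-0.8, 0.8, 2.5]
grip_width: 0.0
time: 9.65
tcp_pos: [491.2, 107.8, 42.9]
eef_rot: [[0.964, 0.266, -0.0], [0.266, -0.964, 0.0], [-0.0, -0.0, -1.0]]
force: [-0.9, 0.8, 1.7]
grip_width: 0.0
time: 9.82
tcp_pos: [491.2, 107.8, 42.7]
eef_rot: [[0.964, 0.266, 0.0], [0.266, -0.964, -0.0], [0.0, 0.0, -1.0]]
force: [-2.2, 1.3, 6.6]
grip_width: 0.2
```

All five are on their stops. Move clear and back to the viewing pose for comparison.

```bash
python3 -m handwheel '[[0,0,0,-0.01,0,0,0],[0,0,0,-0.035,0,0,0],[0,0,0,-0.07,0,0,0],[0,0,0,-0.1,0,0,0],[0,0,0,-0.13,0,0,0]]'
python3 -m handwheel '[[0,-0.023,0.02,-0.015,0,0,0],[0,-0.046,0.04,-0.03,0,0,0],[0,-0.07,0.061,-0.045,0,0,0],[0,-0.0945,0.0828,-0.0585,0,0,0],[0,-0.0945,0.0828,-0.0585,0,0,0]]'
python3 -m handwheel '[[0,0,0,0,0,0,0],[0,0,0,0,0,0,0],[0,0,0,0,0,0,0],[0,0,0,0,0,0,0]]'
python3 - <<'E'
from h import *
s=sensors.read_state()
c=optics.read_camera("wrist");cv2.imwrite("pics/w3.png",c["img"][:,:,::-1])
T=np.eye(4);T[:3,:3]=s["eef_rot"];T[:3,3]=s["tcp_pos"];T=T@c["mount"]
print(s["time"],s["tcp_pos"],s["force"])
for ce,st in blobs(c["img"],(0,0,640,480),185,500,8000): print(ce.round(1),st[2:],onz(c,ce,44,T).round(1))
E
```

```text
time: 10.23
tcp_pos: [491.0, 107.6, 174.6]
eef_rot: [[0.964, 0.267, 0.001], [0.267, -0.964, -0.0], [0.0, 0.0, -1.0]]
force: [-0.1, 0.4, 0.0]
grip_width: -0.2
time: 10.65
tcp_pos: [420.7, -0.1, 233.6]
eef_rot: [[0.964, 0.265, 0.003], [0.265, -0.964, -0.001], [0.002, 0.002, -1.0]]
force: [0.7, 0.3, 0.2]
grip_width: -0.1
time: 10.98
tcp_pos: [422.3, 3.5, 230.5]
eef_rot: [[0.964, 0.268, -0.001], [0.268, -0.964, 0.0], [-0.001, -0.0, -1.0]]
force: [0.5, -0.1, 0.5]
grip_width: 0.1
10.9833 [422.28336415   3.48609198 230.51868624] [ 0.52085278 -0.13979006  0.54198483]
[311.4 171.5] [ 30  30 710] [454.1  22.6  44. ]
[633.2 376.2] [ 16  73 838] [ 324.6 -403.    44. ]
```

View pics/w3.png

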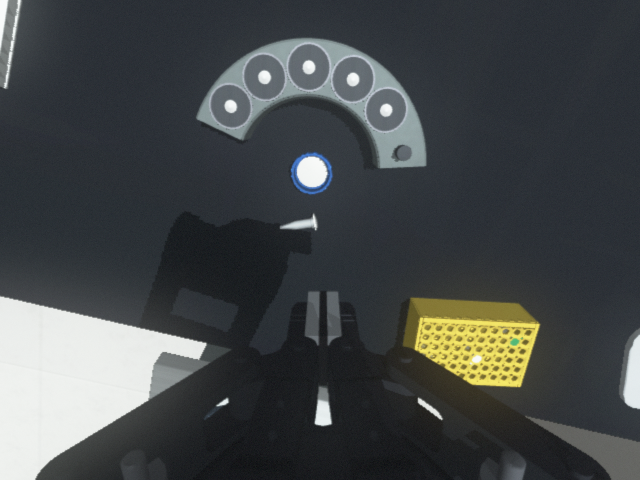

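All five stoppers now show equally sunk, with only small white peaks left at (386,110), (353,79), (309,67), (265,77) and (231,106). The block, cap and tube look unmoved. I'll compare peak sizes and positions, then hand in.

```bash
python3 - <<'E'
from h import *
from workcell import hand_in
s=sensors.read_state()
c=optics.read_camera("wrist")
T=np.eye(4);T[:3,:3]=s["eef_rot"];T[:3,3]=s["tcp_pos"];T=T@c["mount"]
for ce,st in blobs(c["img"],(190,30,440,180),150,40,800): print(ce.round(1),st[2:],onz(c,ce,43,T).round(1))
print(s["time"],hand_in())
E
```

```text
[308.3  66.7] [ 14  14 146] [540.1  48.2  43. ]
[264.   76.8] [ 13  14 143] [522.   83.4  43. ]
[352.5  78.9] [ 12  14 140] [541.1   8.6  43. ]
[230.2 105.9] [ 13  13 134] [490.7 107.5  43. ]
[385.7 109.7] [ 13  14 133] [525.  -27.6  43. ]
[311.5 168.9] [ 31  24 606] [456.3  23.1  43. ]
the job is handed in; nothing more can be done
11.0333 None
```

All five stoppers are down on their stops, pushed in order from the pin end, and the job was handed in at 11.0 s.

- **How it was run:** I used the shut fingertip and skimmed at most about 5 mm above the closed stoppers between one and the next. I then moved the arm clear to about z = 230 mm.
- **Force:** Each stopper slid down with about 2–3 N and stopped firmly at fingertip height 42.6–42.7 mm, against 43 mm expected. The highest reading at the end of any move was about 8 N.
- **Last wrist picture:** The five peaks show the same size (133–146 px). Their positions match those measured before the run to within about 0.5 mm, so the block did not shift noticeably. The cap and microtube look untouched.
- **Not checked:** The other bystanders were not checked again after the run. The arm kept well away from them, and the forceps were the nearest.

No check failed. Before the run, the three cameras differed from each other by at most 3 mm.

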